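Let a tin out of the gravity rack

TASK

Use the two-lane tin rack to let out the big tin (the labelled one, which nearly fills its lane) and leave the flat tin shut in the other lane. With a fingertip, press down the round paddle at the back of the big tin's lever so that the gate lifts, keep it pressed until the tin has rolled down to the end stop, then let go so that the gate drops shut. Do not touch or lift the tins, do not work the other lever, and leave the jar, mill and glass where they stand.

Things in the scene. Friction and masses are not known exactly. Their poses are not given: they have to be found in the camera images.
- rack: Fixed wooden tin rack on a base board 375 x 190 x 10 mm (x from -237 to +138 mm). Origin on the worktop under the closed gates, midway between the lanes; x points downhill, y to the left as one looks downhill, z up. Two lanes 66 mm wide, centre lines at y = -45 mm (right) and +45 mm (left), slope down 12 degrees; the runway is 45 mm above the worktop at x = 0. No part is higher than 170 mm.
- rack_stop (a point): Middle of the foot of the end stop that closes both lanes downhill, at x = +125 mm of the rack. A tin lying against it has its middle at x about +87 mm.
- rack_pivots (a point): Midway between the pivots of the two steel levers, at x = -100 mm, 155 mm above the worktop, over the board that closes the lanes uphill. One lever rocks over each lane's centre line: the gate blade hangs from its downhill end, a round black paddle 42 mm across is on its uphill end.
- right_lever_pad (a point): Centre of the upper face of the right lever's paddle (lane at y = -45 mm). Gate shut: x = -200 mm, y = -45 mm of the rack, 165 mm above the worktop. It swings about the pivot, 100 mm away; fully down it is 51 mm lower and 8 mm farther downhill, tilted by 30 degrees. Only the base board lies under it.
- left_lever_pad (a point): The same for the left lever (lane at y = +45 mm): with the gate shut at x = -200 mm, y = +45 mm, 165 mm above the worktop.
- right_lever (a joint): Angle of the right lever: 0 with the gate shut, 0.52 rad with the paddle fully down against its stop. A spring shuts it: the paddle needs 1 to 2 N to start and 5 to 6 N fully down. The big tin rolls through once it is beyond about 0.40.
- left_lever (a joint): Angle of the left lever, as for the right one.
- big_tin: Big printed food tin, 75 mm across and 58 mm long, 0.25 kg or so, lying on its side across one of the two lanes (either one), leaning on the gate and free to roll downhill. Its origin is the middle of one end face.
- big_tin_middle (a point): Middle of the big tin; its y in the rack's frame tells the lane. About x = -38 mm, 91 mm above the worktop at the start. Released, it takes under a second to roll to the end stop.
- flat_tin_middle (a point): Middle of the flat tin: plain bare metal, 75 mm across but only 34 mm long, lying in the same way behind the gate of the other lane.
- spice_jar: Loose spice jar with a lid, 45 mm across, 106 mm high, upright beside the rack; origin under its centre. Bystander.
- mill: Loose small glass mill, 44 mm across, 90 mm high, upright beside the rack; origin under its centre. Bystander.
- glass: Loose drinking glass, 81 mm across, 92 mm high, upright below the downhill end; origin under its centre. Bystander.
- flat_tin: The flat tin itself; its origin lies on its axis, 29 mm from its middle, outside the metal.
Mind the look-alikes: they are no part of the job. What is shaped like the big_tin but black or orange is not meant.

How it is judged (in metres and radians):
On the way, in this order (a step that is already met when the one before it is completed fails the run):
1. the fingers press the big tin's paddle down and its gate is up while the tin is still uphill (contact force between the fingers and rack above 0.5 N and x of big_tin_middle in the frame of rack below 0.05 m and ((y of big_tin_middle in the frame of rack below 0 m and value of joint right_lever above 0.3 rad) or (y of big_tin_middle in the frame of rack above 0 m and value of joint left_lever above 0.3 rad))), for 0.05 s.
2. the big tin lies at the end stop while its paddle is still pressed (x of big_tin_middle in the frame of rack between 0.07 and 0.1 m and z of big_tin_middle in the frame of rack below 0.085 m and (y of big_tin_middle in the frame of rack between 0.03 and 0.06 m or y of big_tin_middle in the frame of rack between -0.06 and -0.03 m) and contact force between the fingers and rack above 0.5 N and ((y of big_tin_middle in the frame of rack below 0 m and value of joint right_lever above 0.3 rad) or (y of big_tin_middle in the frame of rack above 0 m and value of joint left_lever above 0.3 rad))), for 0.1 s.
At the end, for the whole second after the job is handed in: Big tin at rest at the end stop (middle 70 to 100 mm downhill of the gates, within 15 mm of its lane's centre line), both levers below 0.06 rad (gates shut), flat tin moved under 20 mm, and jar, mill and glass upright within 30 mm of where they stood (x of big_tin_middle in the frame of rack between 0.07 and 0.1 m and z of big_tin_middle in the frame of rack below 0.085 m and (y of big_tin_middle in the frame of rack between 0.03 and 0.06 m or y of big_tin_middle in the frame of rack between -0.06 and -0.03 m) and linear speed of big_tin below 0.02 m/s and value of joint each of right_lever, left_lever below 0.06 rad and distance of flat_tin_middle from where it was at the start of the episode below 0.02 m and distance of each of spice_jar, mill, glass from where it was at the start of the episode below 0.03 m and angle between each of spice_jar, mill, glass's own z axis and vertical below 0.2 rad); the robot touches nothing.
It fails at once if the robot touches a tin (contact force between any of the arm, the fingers and big_tin above 1 N or contact force between any of the arm, the fingers and flat_tin above 1 N).
It fails at once if a tin is lifted out of the rack (z of big_tin_middle in the frame of rack above 0.12 m or distance of flat_tin_middle from where it was at the start of the episode above 0.03 m).
It fails at once if the other lever is worked ((y of big_tin_middle in the frame of rack below 0 m and value of joint left_lever above 0.2 rad) or (y of big_tin_middle in the frame of rack above 0 m and value of joint right_lever above 0.2 rad)).
It fails at once if a bystander is moved or knocked over (distance of any of spice_jar, mill, glass from where it was at the start of the episode above 0.04 m or angle between any of spice_jar, mill, glass's own z axis and vertical above 0.35 rad).
It also fails if it takes over 40 s, if anything falls off the work surface, if the arm or the gripper's body presses on something with over 40 N, if the wrist force passes 120 N, or if a joint passes its speed limit or range.

ROBOT

A 7-joint arm with a two-finger parallel gripper is mounted at the origin on a cart in front of the work surface, level with it; the furniture and walls round the work are solid. World frame = base frame: x ahead of the robot, y to its left, z up, the work surface at z = 0. Lengths are in mm, angles in rad, forces in N, time in s.
With the tool pointing down it reaches from about 400 to 875 mm from the base axis. Payload 4.4 kg.
Tool frame: the origin (TCP) lies midway between the tips of the shut fingers; the grasp point (between the pads) lies 19 mm behind it; z points along the fingers, y is the line along which they close (so a half turn about z gives the same grasp; the last joint's range is limited). The gripper opens to 85 mm and grips with 20 to 120 N. Pads are 22 mm wide; open, the fingers measure 114 mm over their backs; the gripper's body (76 mm by 85 mm) begins 54 mm behind the grasp point. The pads swing forward as they close: fully open they stand 13 mm farther back than shut.
Start: joints at [-1.191, 0.628, 0.038, 1.517, -0.027, 0.996, -0.02], TCP at [280.246, 586.498, 231.313] pointing down, gripper open.
Joint ranges: [-3.06, 3.06], [-0.37, 2.12], [-1.25, 1.32], [0.18, 2.47], [-1.1, 4.24], [0.23, 1.98], [-2.94, 2.94]. Speed limits (rad/s): [2.57, 2.57, 3.14, 3.14, 3.14, 3.14, 3.14].

INTERFACE

Orientations are given as [roll, pitch, yaw] about the fixed x, y, z axes, in that order (R = Rz(yaw) Ry(pitch) Rx(roll)).
In Python, from cell import telemetry, eyes, ctrl, finder gives the robot as it stands.
- The arm moves only by the tool move_arm, never from a script. Its argument "steps" is a list of rows, each a list of 7 numbers: the turn, a rotation vector about the world's x, y, z in degrees, then the shift along the world's x, y, z in m, then the finger opening in m, from 0 to 0.0854. A call has 1 to 5 rows; each row shifts and turns the commanded pose from where the row before left it; what a row does not reach is not made up. A row lasts 1/10 s, in which the tool goes at most 50 mm and 8.59 degrees, less where a joint would pass 70% of its speed; a pose out of reach is approached as far as the arm can. A call with a gripper value outside its range is refused whole. The fingers move at their own pace and stop on an object; the grip force is fixed at half the most. Time passes only in rows, so rows that do not move let the fingers close. It gives the time, the measured TCP pose, the force, the opening and the grip force at its end, in the units of the state.
- telemetry.read_state(): the state, without advancing time (a new reading comes with each control period).
- eyes.get_image(name): name is "scene" or "side" or "wrist"; returns (picture, depth): 480x640x3 uint8, blue, green, red; 480x640 float32, mm along the optical axis (not along the pixel's ray), 0 where there is no reading.
- eyes.calibration(name): a dict with "fx", "fy", "cx", "cy" (pixels), "position" and "attitude" of the camera in the world. Camera axes: x right, y down, z forward; pixel columns grow to the right and rows downward; lengths in mm; the calibration is good to about 2 mm. A picture is of the moment at which its call begins: read the wrist's pose just before it. calibration takes no time and is no camera call; for the wrist camera it gives the pose at the moment of the call.
- ctrl.finish_job(): hands the job in; it is judged then, once.
Trained networks look in the newest picture that a camera, given by its name, has taken for a name from the list of things; names that differ only in an ending like _2 or _b are one class to them, and where a whole thing is asked for, a point or a joint stands for the part that bears it (a point fixed in the world has none). Each returns a list of dicts, best first, with "confidence" (0 to 1); they miss things now and then, are a little off and sometimes report something else, mostly with a low value. They report only what shows in the picture. A call takes as long as a camera call. They do not tell look-alikes from the thing itself.
- finder.boxes_of(camera, name): "location" ([x, y, z] in mm, in the coordinates of the camera as it stood for that picture, good to about 4 mm: the middle of the surface that is visible of it).
- finder.cut_out(camera, name): "mask" (480x640 bool, what is visible of it).
- finder.pinpoint(camera, name): "location" ([x, y, z] in mm, in the coordinates of the camera as it stood for that picture, good to about 4 mm: a listed point, or the origin of a listed thing).
The state is a dict: "clock": time; "qpos": joint angles; "qd": joint speeds; "tau": joint torques, N m; "eef_pos": TCP position; "tool_rot": TCP orientation; "force": force on the tool from outside, world axes, zero at the start; "torque": the same for the moment, N m; "width": finger opening in mm; "gripper_force": force on a finger pad.
Only numpy, scipy, OpenCV 4.12 (cv2) and the standard library are available. Lean on these libraries where they do the work, as an engineer would, in place of code of your own. Each camera call takes 0.05 s, during which the arm holds its last target. There are 200 camera calls.

## Working session

There is one attempt and no reset: what is moved stays moved. The work goes in short steps, Python scripts to look and compute and a tool call to move; the robot and the scene stay as the last step left them, time stands still between calls to the robot, and variables do not carry over. Pictures are saved under pics/ and viewed, at most 10 in all, crops included, and the job is handed in when it is done.

Besides the shell and the picture viewer there is one more tool, called in YAML: its name, and indented under it one key for each argument. move_arm: Moves the arm, as the interface text tells. Its arguments: {"type":"object","properties":{"steps":{"type":"array"}},"required":["steps"]}

```bash
mkdir -p pics; cat > h.py <<'E'
from cell import telemetry, eyes, ctrl, finder
import numpy as np, cv2
from scipy.spatial.transform import Rotation as R
def pose(c):
    k=eyes.calibration(c); a=np.array(k["attitude"],float)
    M=a if a.shape==(3,3) else (R.from_euler('xyz',a).as_matrix() if a.size==3 else R.from_quat(a).as_matrix())
    return k,M,np.array(k["position"],float)
def find(c,n,f=finder.pinpoint):
    k,M,p=pose(c); o=[]
    for d in f(c,n)[:3]:
        l=np.array(d["location"]); o.append((round(d["confidence"],2),(M@l+p).round(0).tolist(),[round(k["fx"]*l[0]/l[2]+k["cx"]),round(k["fy"]*l[1]/l[2]+k["cy"])]))
    return o
E
python3 - <<'E'
from h import *
for c in ("scene","side"):
    im,d=eyes.get_image(c); cv2.imwrite(f"pics/{c}0.png",im)
    print(c,eyes.calibration(c))
    for n in ("rack","rack_stop","rack_pivots","right_lever_pad","left_lever_pad","big_tin_middle","flat_tin_middle","spice_jar","mill","glass"):
        print(n,find(c,n))
print(telemetry.read_state())
E
```

```text
scene {'fx': 607.226336277514, 'fy': 607.226336277514, 'cx': 319.71039243649756, 'cy': 249.31033025791703, 'position': array([1022.54932033,  629.09113318, 1365.54992095]), 'attitude': array([-2.530432  ,  0.00586798,  2.55588137])}
rack [(0.69, [582.0, -96.0, -1.0], [310, 283])]
rack_stop [(0.95, [602.0, -219.0, 19.0], [279, 251])]
rack_pivots [(0.83, [571.0, 4.0, 155.0], [336, 276])]
right_lever_pad [(0.68, [518.0, 98.0, 161.0], [378, 293])]
left_lever_pad [(0.28, [523.0, 98.0, 163.0], [376, 293])]
big_tin_middle [(0.8, [470.0, -348.0, 33.0], [295, 196]), (0.77, [361.0, -418.0, 38.0], [313, 164]), (0.76, [624.0, -55.0, 92.0], [304, 283])]
flat_tin_middle [(0.74, [530.0, -58.0, 92.0], [335, 265])]
spice_jar [(0.68, [746.0, -79.0, -1.0], [260, 319]), (0.19, [572.0, 6.0, 156.0], [336, 277])]
mill [(0.87, [437.0, -172.0, 2.0], [339, 239])]
glass [(0.87, [668.0, -349.0, 1.0], [235, 234]), (0.72, [603.0, 107.0, 166.0], [350, 312])]
side {'fx': 525.3426884858112, 'fy': 525.3426884858112, 'cx': 327.5489482198371, 'cy': 242.797519756741, 'position': array([498.45325736, 953.96047294, 567.62
[... 832 characters left out ...]
.1, 'qpos': array([-1.19075933,  0.6283903 ,  0.0384934 ,  1.51739929, -0.02700196,
        0.99631732, -0.01999465]), 'qd': array([ 6.95876058e-04,  3.10632687e-04, -5.28935763e-04,  1.39748666e-07,
        2.34900726e-04,  1.55598953e-03,  3.74718628e-04]), 'tau': array([ 5.31776423e-04, -5.63284028e+01,  1.22588195e+00, -1.93789673e+01,
        1.09489623e-02,  1.48556475e-03,  1.40626463e-05]), 'eef_pos': array([280.26396855, 586.48420309, 231.31981846]), 'tool_rot': array([ 3.14158968e+00, -4.23694470e-05,  2.69574029e+00]), 'force': array([-0.40098294, -0.1131884 ,  0.65326339]), 'torque': array([-0.0113322 ,  0.03736059,  0.04613306]), 'gripper_force': 0.0, 'width': 85.64477174412991}
```

```bash
python3 - <<'E'
import cv2
a=cv2.imread("pics/scene0.png")[150:350,200:430]
cv2.imwrite("pics/crop0.png",cv2.resize(a,None,fx=3,fy=3,interpolation=cv2.INTER_CUBIC)[:600])
E
```

```text
(no output)
```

View pics/side0.png

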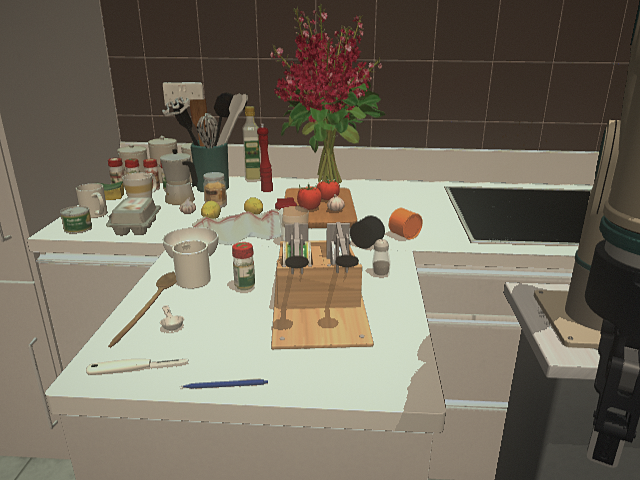

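View pics/crop0.png

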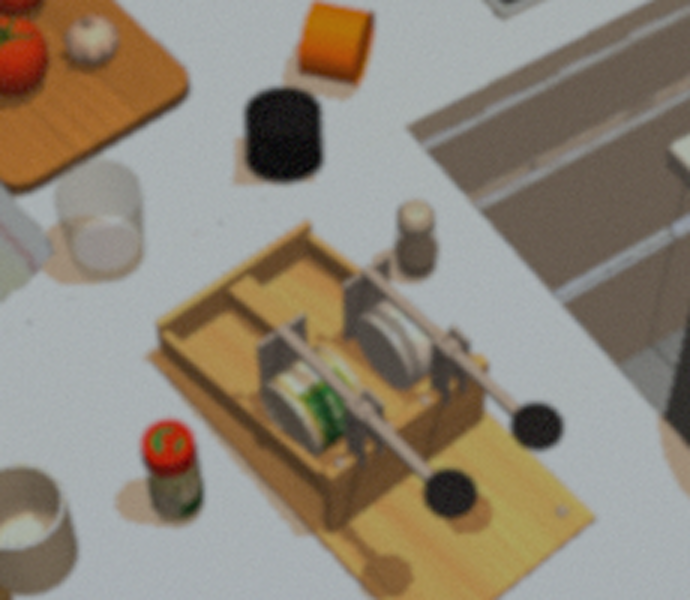

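Candidates for the big tin are the labelled tin in the rack (scene 304,283), black (295,196), orange (313,164) and flat tin (335,265). The crop shows the green-labelled tin in the left lane, so I want the left lever, whose paddle is at scene (350,312), side (296,260), about (603,106,165). I'll move above it with the fingers shut.

move_arm:
  steps:
    - [0,0,0,0.0215,-0.032,0,0]
    - [0,0,0,0.0215,-0.032,0,0]
    - [0,0,0,0.0215,-0.032,0,0]
    - [0,0,0,0.0215,-0.032,0,0]
    - [0,0,0,0.0215,-0.032,0,0]

```text
clock: 1.6
eef_pos: [388.5, 425.2, 231.5]
tool_rot: [3.141, 0.0, 2.696]
force: [0.1, 0.9, 0.4]
width: 12.2
gripper_force: 0.0
```

move_arm:
  steps:
    - [0,0,0,0.0215,-0.032,0,0]
    - [0,0,0,0.0215,-0.032,0,0]
    - [0,0,0,0.0215,-0.032,0,0]
    - [0,0,0,0.0215,-0.032,0,0]
    - [0,0,0,0.0215,-0.032,0,0]

```text
clock: 2.1
eef_pos: [496.1, 265.2, 231.5]
tool_rot: [3.141, 0.0, 2.696]
force: [0.6, 0.4, 0.1]
width: -0.1
gripper_force: 0.0
```

```bash
python3 - <<'E'
from h import *
s=telemetry.read_state(); print(s["eef_pos"],s["tool_rot"],s["width"],s["force"],s["qpos"],s["clock"])
for c in ("wrist","scene"):
    im,d=eyes.get_image(c); cv2.imwrite(f"pics/{c}1.png",im)
    for n in ("left_lever_pad","right_lever_pad","big_tin_middle","flat_tin_middle"): print(c,n,find(c,n))
E
```

```text
[496.07802107 265.18962147 231.51594718] [3.14115213e+00 2.44653958e-04 2.69588839e+00] -0.058034835683223075 [0.6084655  0.35130275 0.07093781] [-0.57092424  0.50146072  0.0451876   1.76732184 -0.02840077  0.87293696
  0.61203997] 2.1
wrist left_lever_pad []
wrist right_lever_pad []
wrist big_tin_middle []
wrist flat_tin_middle [(0.72, [535.0, -59.0, 88.0], [37, 407])]
scene left_lever_pad [(0.88, [605.0, 107.0, 165.0], [349, 313])]
scene right_lever_pad [(0.66, [582.0, -98.0, -1.0], [309, 283]), (0.64, [518.0, 96.0, 166.0], [377, 291])]
scene big_tin_middle [(0.88, [360.0, -421.0, 37.0], [313, 164]), (0.79, [626.0, -55.0, 88.0], [304, 284]), (0.71, [471.0, -349.0, 37.0], [294, 195])]
scene flat_tin_middle [(0.65, [531.0, -65.0, 90.0], [333, 263])]
```

View pics/wrist1.png

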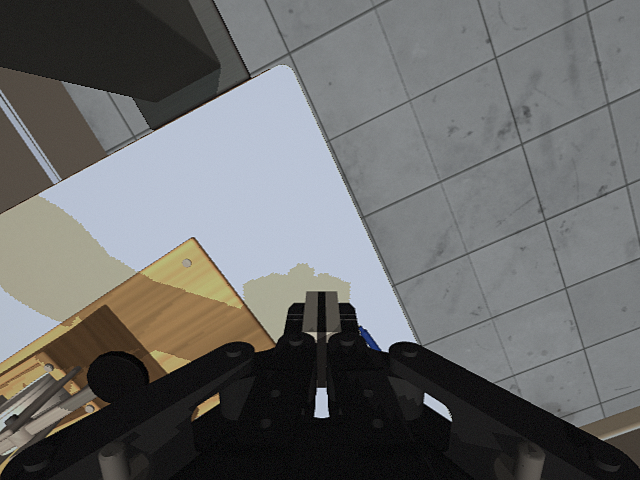

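The wrist view shows only the right paddle (118,378); the left one is hidden by the gripper. Three fixed-camera readings agree on (604,106,165), so I go above it and down to z about 180.

move_arm:
  steps:
    - [0,0,0,0.0215,-0.032,0,0]
    - [0,0,0,0.0215,-0.032,0,0]
    - [0,0,0,0.0215,-0.032,0,0]
    - [0,0,0,0.0215,-0.032,0,0]
    - [0,0,0,0.0215,-0.032,0,0]

```text
clock: 3.1
eef_pos: [603.3, 106.1, 231.3]
tool_rot: [3.141, -0.0, 2.697]
force: [1.7, -0.1, -0.2]
width: -0.4
gripper_force: 0.0
```

move_arm:
  steps:
    - [0,0,0,0,0,-0.02,0]
    - [0,0,0,0,0,-0.02,0]
    - [0,0,0,0,0,-0.01,0]
    - [0,0,0,0,0,0,0]

```text
clock: 3.5
eef_pos: [601.5, 107.1, 179.8]
tool_rot: [-3.14, -0.003, 2.697]
force: [0.0, 0.6, 0.4]
width: -0.1
gripper_force: 0.0
```

```bash
python3 - <<'E'
from h import *
k=[]
for c,x,y in (("scene",350,305),("side",296,250)):
    im,d=eyes.get_image(c); k.append(cv2.resize(im[y-50:y+50,x-50:x+50],(400,400),interpolation=cv2.INTER_CUBIC))
    print(c,find(c,"left_lever_pad"))
cv2.imwrite("pics/c2.png",np.hstack(k))
E
```

```text
scene []
side [(0.58, [605.0, 105.0, 163.0], [296, 260]), (0.33, [621.0, -50.0, 96.0], [297, 257])]
```

View pics/c2.png

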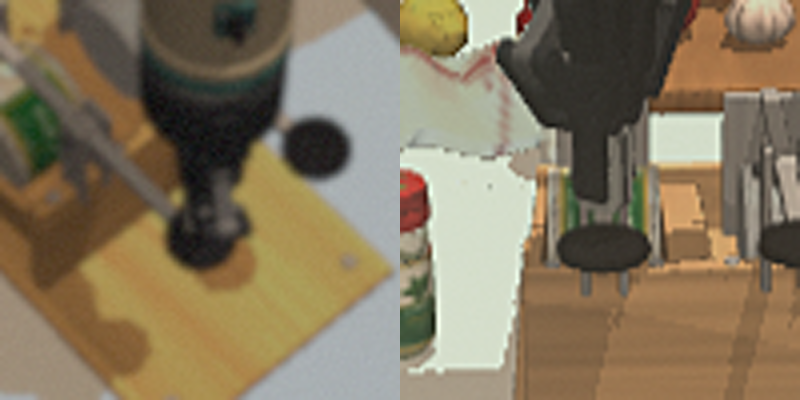

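The side crop shows the fingertip (590,200) over the left paddle (604,245), about 4 mm to the left of its centre, with the other lever clear. I press down, shifting slightly.

move_arm:
  steps:
    - [0,0,0,-0.002,0,-0.015,0]
    - [0,0,0,0,-0.001,-0.015,0]
    - [0,0,0,0,-0.002,-0.014,0]
    - [0,0,0,0,-0.002,-0.012,0]
    - [0,0,0,0,0,0,0]

```text
clock: 4.2
eef_pos: [602.0, 102.4, 125.4]
tool_rot: [3.139, 0.002, 2.696]
force: [2.2, 3.4, 4.2]
width: 0.2
gripper_force: 2.4
```

```bash
python3 - <<'E'
from h import *
k=[]
for c,x,y in (("scene",320,280),("side",310,250)):
    im,d=eyes.get_image(c); k.append(cv2.resize(im[y-75:y+75,x-75:x+75],(400,400),interpolation=cv2.INTER_CUBIC))
    print(c,find(c,"big_tin_middle"))
cv2.imwrite("pics/c3.png",np.hstack(k)); s=telemetry.read_state(); print(s["eef_pos"],s["force"])
E
```

```text
scene [(0.9, [634.0, -144.0, 72.0], [282, 265]), (0.71, [468.0, -347.0, 35.0], [295, 196]), (0.61, [359.0, -417.0, 38.0], [314, 164])]
side [(0.64, [361.0, -420.0, 42.0], [406, 222]), (0.25, [513.0, 100.0, 167.0], [347, 258])]
[601.9158458  102.67430703 126.52640139] [2.14196045 3.48510037 3.81293742]
```

View pics/c3.png

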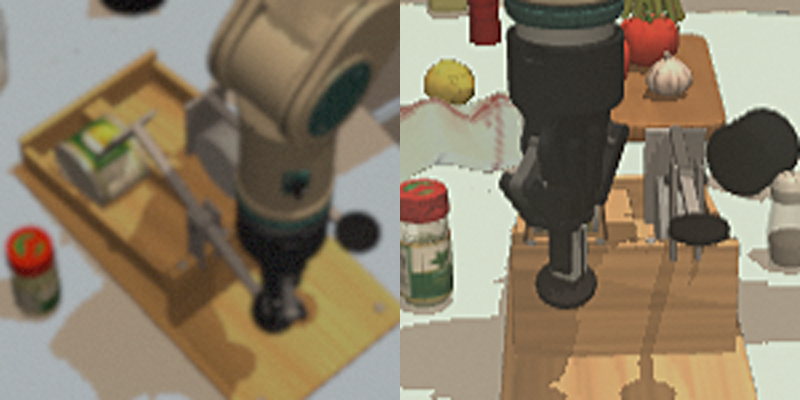

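The gate is up and the tin (scene crop 95,155) is rolling toward the stop. I hold.

move_arm:
  steps:
    - [0,0,0,0,0,0,0]
    - [0,0,0,0,0,0,0]
    - [0,0,0,0,0,0,0]
    - [0,0,0,0,0,0,0]
    - [0,0,0,0,0,0,0]

```text
clock: 4.9
eef_pos: [601.1, 101.7, 125.5]
tool_rot: [3.141, 0.001, 2.696]
force: [3.8, 4.3, 3.7]
width: -0.3
gripper_force: 2.6
```

move_arm:
  steps:
    - [0,0,0,0,0,0,0]
    - [0,0,0,0,0,0,0]
    - [0,0,0,0,0,0,0]
    - [0,0,0,0,0,0,0]
    - [0,0,0,0,0,0,0]

```text
clock: 5.4
eef_pos: [601.1, 101.8, 125.4]
tool_rot: [3.141, 0.0, 2.696]
force: [2.7, 4.5, 3.3]
width: -0.1
gripper_force: 2.6
```

```bash
python3 - <<'E'
from h import *
im,d=eyes.get_image("scene"); x,y=320,280
cv2.imwrite("pics/c4.png",cv2.resize(im[y-75:y+75,x-75:x+75],(500,500),interpolation=cv2.INTER_CUBIC))
print(find("scene","big_tin_middle"),find("scene","rack_stop"))
s=telemetry.read_state(); print(s["eef_pos"],s["force"])
E
```

```text
[(0.81, [359.0, -418.0, 34.0], [313, 165]), (0.73, [641.0, -177.0, 60.0], [273, 260]), (0.6, [472.0, -351.0, 37.0], [294, 195])] [(0.56, [601.0, -217.0, 19.0], [280, 251]), (0.44, [579.0, -96.0, -0.0], [311, 283]), (0.32, [531.0, -61.0, 90.0], [334, 264])]
[601.07863982 101.7167019  125.41029663] [2.64526598 3.89694025 3.9325591 ]
```

View pics/c4.png

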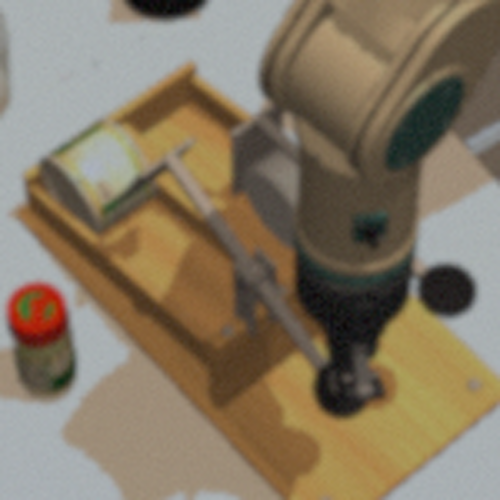

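The tin rests against the end stop (crop 95,165; world (641,-177,60), as expected). I let go.

move_arm:
  steps:
    - [0,0,0,0,0.001,0.01,0]
    - [0,0,0,0,0.001,0.015,0]
    - [0,0,0,0,0.002,0.02,0]
    - [0,0,0,0,0,0.03,0]
    - [0,0,0,0,0,0.03,0]

```text
clock: 6.05
eef_pos: [598.3, 102.9, 230.1]
tool_rot: [-3.136, -0.004, 2.694]
force: [1.1, 0.9, 0.2]
width: 0.1
gripper_force: 0.0
```

move_arm:
  steps:
    - [0,0,0,0,0.02,0.02,0]
    - [0,0,0,-0.01,0.04,0,0]
    - [0,0,0,-0.01,0.04,0,0]
    - [0,0,0,-0.01,0.04,0,0]
    - [0,0,0,0,0,0,0]

```text
clock: 6.55
eef_pos: [566.4, 251.4, 249.3]
tool_rot: [-3.14, -0.006, 2.704]
force: [0.2, 1.4, 0.2]
width: 0.1
gripper_force: 0.0
```

move_arm:
  steps:
    - [0,0,0,0,0,0,0]
    - [0,0,0,0,0,0,0]
    - [0,0,0,0,0,0,0]
    - [0,0,0,0,0,0,0]
    - [0,0,0,0,0,0,0]

```text
clock: 7.05
eef_pos: [571.0, 244.4, 250.3]
tool_rot: [-3.141, -0.0, 2.694]
force: [-0.8, 0.4, -0.7]
width: 0.1
gripper_force: 0.0
```

```bash
python3 - <<'E'
from h import *
im,d=eyes.get_image("scene"); x,y=310,265
cv2.imwrite("pics/c5.png",cv2.resize(im[y-100:y+100,x-100:x+100],(600,600),interpolation=cv2.INTER_CUBIC))
for n in ("big_tin_middle","flat_tin_middle","left_lever_pad","right_lever_pad","spice_jar","mill","glass"): print(n,find("scene",n))
s=telemetry.read_state(); print(s["eef_pos"],s["force"])
E
```

```text
big_tin_middle [(0.97, [360.0, -416.0, 36.0], [314, 165]), (0.87, [639.0, -178.0, 66.0], [274, 258]), (0.6, [470.0, -350.0, 32.0], [294, 196])]
flat_tin_middle [(0.92, [531.0, -59.0, 92.0], [334, 265])]
left_lever_pad [(0.81, [607.0, 108.0, 165.0], [349, 314])]
right_lever_pad [(0.73, [519.0, 98.0, 166.0], [378, 292]), (0.4, [606.0, 108.0, 164.0], [349, 314])]
spice_jar [(0.77, [743.0, -78.0, -2.0], [261, 318])]
mill [(0.81, [437.0, -174.0, -1.0], [338, 239])]
glass [(0.81, [666.0, -348.0, -3.0], [236, 234]), (0.29, [562.0, -60.0, 89.0], [324, 271])]
[570.71895146 245.51133393 250.32329196] [-0.09454552 -0.05832424 -0.50714383]
```

View pics/c5.png

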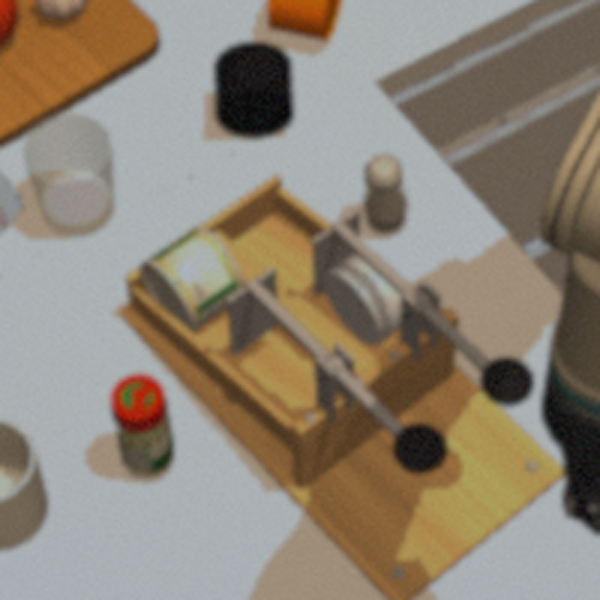

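The tin is at the stop (190,275), both gates are shut, the flat tin is still in its lane (360,300), and the bystanders haven't moved.

```bash
python3 -c "
from cell import ctrl; print(ctrl.finish_job())"
```

```text
the job is handed in; nothing more can be done
None
```

The big tin was let out of the left lane and lies at the end stop, both gates are shut, the flat tin is still in its lane, the jar, mill and glass have not moved, and the job is handed in (no verdict was shown).

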